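# Weigh the straight-sided pot on the bench scale

## Task

First take the steel check weight off the scale's pan and stand it upright in the small wooden tray. Then move the straight-sided clay pot (not the flared bowl) off its board and onto the scale's pan, standing upright and centred in the ring engraved on the pan, and leave it there. Be gentle with the scale (do not drop anything on the pan or press it down to its stop), and leave the bowl and the white tub where they are.

Things in the scene. Friction and masses are not known exactly. Their poses are not given: they have to be found in the camera images.
- station: Fixed: a low grey bench scale with a plywood board on each side (+y and -y). Board: 140 mm (x) by 130 mm (y), from 73 to 203 mm from the middle, top 45 mm above the bench, 3 mm gap to the pan. Pot and bowl stand one on each; they can be slid onto the pan. A 26 mm high display pod reaches to 120 mm on the -x side. Origin: bench height, under the pan's middle; y along board-pan-board.
- pan_centre (a point): Centre of the top face of the scale's pan, a square steel plate 140 x 140 mm, with an engraved ring 95 mm across round its centre. Empty, its top is 44 mm above the bench (1 mm below the boards); it is sprung and sinks straight down about 1 mm for each newton laid on it. Axes as the station's.
- pan (a joint): How far the pan has sunk, in m: 0 when empty, 0.012 at its stop. The check weight or the pot sinks it 2 to 5 mm.
- pot: Straight-sided open pot of plain terracotta, loose, standing on one of the two boards (either one): outside diameter 90 mm, height 60 mm, wall 8 mm, inner floor 10 mm above its underside, mass about 0.3 to 0.5 kg. Too wide to be gripped across; it can be pushed at its side, low down. Origin: centre of its underside; z up.
- bowl: Flared open bowl of the same terracotta, loose, on the other board: foot 54 mm, rim 100 mm across, 44 mm high. Not to be weighed; leave it. Origin: centre of its underside; z up.
- weight: Steel check weight, loose, standing on the pan at the start: a cylinder 40 mm in diameter and 42 mm high, then a short neck 16 mm in diameter, then a grip knob 24 mm in diameter from 52 to 63 mm above its underside. 0.4 kg. Origin: centre of its underside; z up.
- tray: Shallow square open wooden tray fixed to the bench, left or right of the station and nearer the robot: outside 104 x 104 mm, 22 mm high, walls 6 mm, floor 6 mm thick. Origin: centre of its underside, at bench height; z up.
- tub: Closed white tub, 84 mm in diameter, 75 mm high, across the station from the tray; a bystander. Origin: centre of its underside.
Mind the look-alikes: they are no part of the job. What is shaped like the pot but green or yellow is not meant. What is shaped like the weight but green is not meant.

How it is judged:
By the outcome, as a careful person would: the job done as asked, in the order asked, and still so for the second after the job is handed in, with the robot touching nothing.
It also fails if it takes over 53 s, if anything falls off the work surface, if the arm or the gripper's body presses on something with over 40 N, if the wrist force passes 120 N, or if a joint passes its speed limit or range.

## Robot

A 6-joint arm with a two-finger parallel gripper is mounted at the origin on the work surface. World frame = base frame: x ahead of the robot, y to its left, z up, the work surface at z = 0. Lengths are in mm, angles in degrees, forces in N, time in s.
With the tool pointing down it reaches from about 325 to 875 mm from the base axis. Payload 4.4 kg.
Tool frame: the origin (TCP) lies on the front face of the gripper's body, between the roots of the fingers; the fingertips stand 73 mm ahead of it and the grasp point (between the pads) lies 54 mm ahead of it; z points along the fingers, x is the direction in which the jaws open and shut, and the axes are right-handed (so a half turn about z gives the same grasp; the last joint's range is limited). The gripper opens to 85 mm and grips with 20 to 120 N. Pads are 22 mm wide; open, the fingers measure 114 mm over their backs; the gripper's body (76 mm by 85 mm) begins 54 mm behind the grasp point. The pads swing forward as they close: fully open they stand 13 mm farther back than shut.
Start: joints at [57.267, 11.837, 88.321, -0, 79.842, -8.623], TCP at [234.892, 524.837, 303.882] pointing down, gripper open.
Joint ranges: [-156.59, 156.59], [-49.26, 127.26], [12.9, 141.05], [-63.56, 243.56], [4.71, 150.69], [-161.64, 161.64]. Speed limits (degrees/s): [159.86, 159.86, 180, 180, 180, 180].

## Interface

Orientations are given as a 3x3 rotation matrix whose columns are the frame's x, y, z axes.
In Python, from rig import r gives the robot as it stands.
- The arm moves only by the shell command python3 -m jog 'ROWS' [FORCE]. ROWS is text: rows parted by semicolons, each of 7 numbers parted by spaces: the closure, from -1 (fully open) to 1 (shut), then the shift along the tool's x, y, z in cm, then the turn, a rotation vector about the tool's x, y, z in degrees. In form: grip x y z rx ry rz; .... A call has exactly 10 rows; each row shifts and turns the commanded pose from where the row before left it, along the tool's axes as they then stand; what a row does not reach is not made up. A row lasts 1/8 s, in which the tool goes at most 62.5 mm and 10.7 degrees, less where a joint would pass 70% of its speed; a pose out of reach is approached as far as the arm can. A call with a gripper value outside its range is refused whole. The fingers move at their own pace and stop on an object; FORCE is the grip in N (left out, the last holds). Time passes only in rows, so rows that do not move let the fingers close, or fill a call up. It gives the time, the measured TCP pose, the force and the opening at its end, in the units of the state.
- r.observe(): the state, without advancing time (a new reading comes with each control period).
- r.capture(name): name is "side" or "top" or "wrist"; returns a dict with "image" (384x512x3 uint8, red, green, blue), "depth" (384x512 float32, mm along the optical axis (not along the pixel's ray), 0 where there is no reading), "mtx" (3x3 intrinsics, pixels), "R" (3x3) and "t" (3): a world point X has camera coordinates R X + t; the wrist camera has in their place "hand_eye" (4x4, takes a point from camera to tool coordinates, whose origin is the TCP and whose axes are the tool frame's). Camera axes: x right, y down, z forward; pixel columns grow to the right and rows downward; lengths in mm; the calibration is good to about 2 mm. A picture is of the moment at which its call begins: read the wrist's pose just before it.
- r.close_job(): hands the job in, once; it reports no verdict.
The state is a dict: "clock": time; "joints": joint angles; "qvel": joint speeds; "effort": joint torques, N m; "tcp_pos": TCP position; "ee_rot": TCP orientation; "force": force on the tool from outside, world axes, zero at the start; "ft_torque": the same for the moment, N m; "finger_gap": finger opening in mm.
Only numpy, scipy, OpenCV 4.12 (cv2) and the standard library are available. Lean on these libraries where they do the work, as an engineer would, in place of code of your own. Each camera call takes 0.05 s, during which the arm holds its last target. There are 200 camera calls.

## Working session

There is one attempt and no reset: what is moved stays moved. The work goes in short steps, Python scripts to look and compute and a shell command to move; the robot and the scene stay as the last step left them, time stands still between calls to the robot, and variables do not carry over. Pictures are saved under pics/ and viewed, about 8 in all and at most 12, crops included, and the job is handed in when it is done.

```bash
mkdir -p pics; ls; python3 - <<'E'
from rig import r
import cv2,numpy as np
s=r.observe();print(s)
for n in("top","side"):
    c=r.capture(n);np.savez(n+"0.npz",**{k:v for k,v in c.items()})
    cv2.imwrite(f"pics/{n}0.png",c["image"][:,:,::-1]);print(n,c["mtx"],c["R"],c["t"])
E
```

```text
pics
{'clock': 0.0, 'joints': array([ 5.72678409e+01,  1.18832411e+01,  8.84042775e+01,  9.81999349e-04,
        7.98438240e+01, -8.62225958e+00]), 'qvel': array([ 0.01162799, -0.02106118, -0.02186755,  0.03557902,  0.07207993,
        0.06777533]), 'effort': array([ 8.27969798e-04, -3.83033645e+01, -2.91595316e+01, -2.22409326e-04,
        1.03143606e-02,  1.41181488e-05]), 'tcp_pos': array([234.55405134, 524.33166177, 302.73990134]), 'ee_rot': array([[ 4.08489530e-01,  9.12762144e-01, -1.25369923e-03],
       [ 9.12760198e-01, -4.08491295e-01, -1.91922771e-03],
       [-2.26392362e-03, -3.60342328e-04, -9.99997372e-01]]), 'force': array([0.42874   , 0.12083715, 0.69920819]), 'ft_torque': array([ 0.01312544,  0.04207295, -0.03719626]), 'finger_gap': 85.57477184233748}
top [[347.4642808    0.         257.80676435]
 [  0.         347.4642808  190.16209386]
 [  0.           0.           1.        ]] [[-0.0063829  -0.9999702  -0.00434264]
 [-0.98647354  0.00700797 -0.1637707 ]
 [ 0.16379625  0.00323857 -0.98648887]] [  9.5486579  533.26770299 966.86650187]
side [[496.07541867   0.         250.24631295]
 [  0.         496.07541867 188.69897644]
 [  0.           0.           1.        ]] [[-0.99696181 -0.07445532  0.02288115]
 [-0.06688305  0.66772775 -0.74139484]
 [ 0.03992241 -0.74067271 -0.67067887]] [ 554.51254744   91.80970306 1271.93752969]
```

View pics/top0.png

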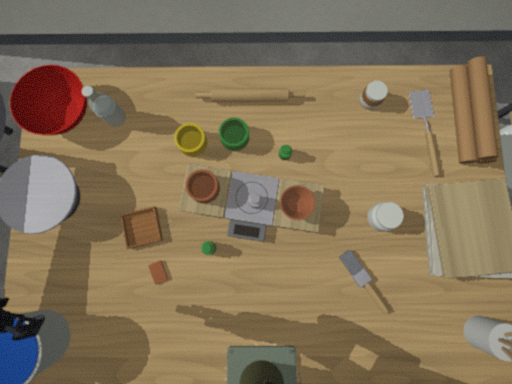

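View pics/side0.png

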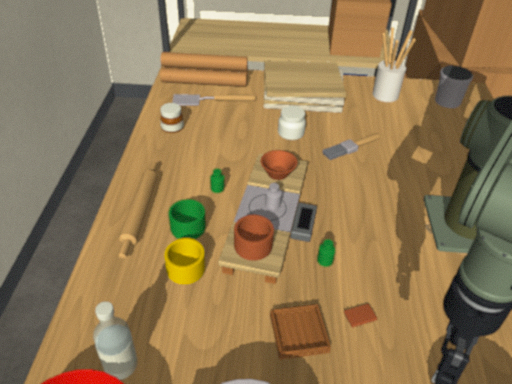

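The top view shows the pot at (202,186) on the +y board, the bowl at (298,203), the weight on the pan at about (255,199), the tray at (142,228) and the tub at (386,216). The side view agrees, and the green and yellow look-alikes are off the station.

```bash
cat > h.py <<'E'
import numpy as np,cv2
def ray(uv,c,z):
    "pixels -> world points on plane z; c has mtx,R,t"
    uv=np.atleast_2d(uv).astype(float)
    d=np.c_[uv,np.ones(len(uv))]@np.linalg.inv(c["mtx"]).T@c["R"]
    o=-c["R"].T@c["t"]
    return (o+d*((z-o[2])/d[:,2])[:,None])
def wrist(r,name):
    s=r.observe();c=dict(r.capture("wrist"))
    T=np.eye(4);T[:3,:3]=s["ee_rot"];T[:3,3]=s["tcp_pos"]
    M=np.linalg.inv(T@c["hand_eye"]);c["R"]=M[:3,:3];c["t"]=M[:3,3]
    np.savez(name+".npz",**c);cv2.imwrite(f"pics/{name}.png",c["image"][:,:,::-1]);return c
def cloud(c):
    v,u=np.mgrid[:384,:512];D=c["depth"]
    P=np.stack([u,v,np.ones_like(u)],-1)@np.linalg.inv(c["mtx"]).T*D[...,None]
    return (P-c["t"])@c["R"]
def xy(P): return np.round(P[:,:2],1).tolist()
E
python3 - <<'E'
from h import *
c=np.load("top0.npz")
for n,p,z in [("pot",(202,186),90),("bowl",(298,203),80),("weight",(255,200),90),("tray",(142,228),15),("tub",(386,216),60),("pan TLTRBRBL",[(229,171),(278,177),(272,225),(226,219)],44),("boards",[(186,166),(181,211),(324,183),(319,231)],45)]: print(n,xy(ray(p,c,z)))
E
```

```text
pot [[538.5, 161.0]]
bowl [[490.3, -105.9]]
weight [[498.2, 13.7]]
tray [[427.6, 347.8]]
tub [[454.2, -355.5]]
pan TLTRBRBL [[591.0, 90.2], [571.9, -53.4], [432.0, -34.0], [450.0, 97.8]]
boards [[606.7, 216.8], [473.9, 227.6], [552.9, -187.1], [414.0, -167.6]]
```

```bash
python3 -m jog '-1 -3.6 4.3 -1 0 0 0;-1 -3.6 4.3 -1 0 0 0;-1 -3.6 4.3 -1 0 0 0;-1 -3.6 4.3 -1 0 0 0;-1 -3.6 4.3 -1 0 0 0;-1 -3.6 4.3 -1 0 0 0;-1 -3.6 4.3 -1 0 0 0;-1 -3.6 4.3 -1 0 0 0;-1 -3.6 4.3 -1 0 0 0;-1 -3.6 4.3 -1 0 0 0' 40
python3 -m jog '-1 0 0 0 0 0 10;-1 0 0 0 0 0 10;-1 0 0 0 0 0 10;-1 0 0 0 0 0 10;-1 0 0 0 0 0 10;-1 0 0 0 0 0 10;-1 0 0 0 0 0 10;-1 0 0 0 0 0 4;-1 0 0 0 0 0 0;-1 0 0 0 0 0 0'
python3 - <<'E'
from h import *
from rig import r
c=wrist(r,"w1");print(c["mtx"],c["hand_eye"]);s=r.observe();print(s["tcp_pos"],s["ee_rot"],s["joints"],s["clock"])
E
```

```text
clock: 1.35
tcp_pos: [480.6, 18.9, 403.8]
ee_rot: [[0.409, 0.913, -0.0], [0.913, -0.409, 0.0], [0.0, -0.001, -1.0]]
force: [0.6, 0.7, -0.3]
finger_gap: 85.2
clock: 2.6
tcp_pos: [480.2, 20.6, 403.6]
ee_rot: [[0.99, -0.14, -0.001], [-0.14, -0.99, 0.0], [-0.001, -0.0, -1.0]]
force: [-0.6, 0.5, 0.6]
finger_gap: 85.4
[[298.10000126   0.         253.95141606]
 [  0.         298.10000126 189.71812168]
 [  0.           0.           1.        ]] [[ 9.99999899e-01 -3.65669923e-04  2.61004445e-04 -7.77730957e-02]
 [ 2.62888529e-04  9.47389252e-01  3.20083640e-01 -8.28841890e+01]
 [-3.64317766e-04 -3.20083539e-01  9.47389252e-01 -6.96607339e+01]
 [ 0.00000000e+00  0.00000000e+00  0.00000000e+00  1.00000000e+00]]
[480.22300389  20.61320209 403.68108441] [[ 9.90111889e-01 -1.40279286e-01 -4.11731674e-04]
 [-1.40279277e-01 -9.90111974e-01  5.00166532e-05]
 [-4.14676761e-04  8.23533852e-06 -9.99999914e-01]] [-7.87294598e+00 -3.45473029e+00  9.29610776e+01 -3.92634809e-04
  9.05174133e+01  1.91058277e-01] 2.65
```

View pics/w1.png

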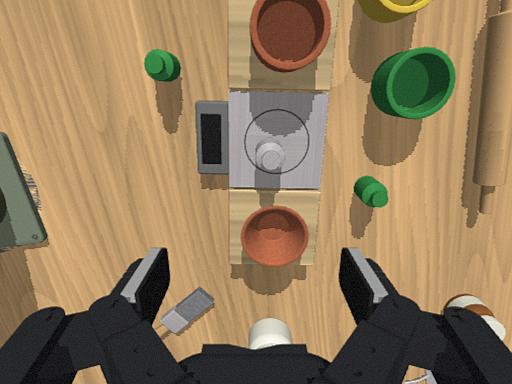

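The wrist view shows the pan at about (228..327, 91..190) with its ring centred near (277,141), the knob near (270,150), and the pot rim near (290,28).

```bash
python3 - <<'E'
from h import *
c=np.load("w1.npz");P=cloud(c);v,u=np.mgrid[:384,:512]
def circ(p):
    A=np.c_[2*p[:,:2],np.ones(len(p))];x=np.linalg.lstsq(A,(p[:,:2]**2).sum(1),rcond=None)[0]
    return x[:2].round(1),np.sqrt(x[2]+x[:2]@x[:2]).round(1)
img=c["image"];hsv=cv2.cvtColor(img,cv2.COLOR_RGB2HSV)
# pan: minAreaRect of low-sat pixels at z~44
pan=(hsv[...,1]<45)&(hsv[...,2]>70)&(abs(P[...,2]-42)<6)&(u>180)&(u<360)&(v<230)
pan=cv2.morphologyEx(pan.astype(np.uint8),cv2.MORPH_CLOSE,np.ones((9,9)));pan=cv2.morphologyEx(pan,cv2.MORPH_OPEN,np.ones((5,5)))
cn=max(cv2.findContours(pan,0,2)[0],key=cv2.contourArea)
q=ray(cn[:,0],c,41);rc=cv2.minAreaRect(q[:,:2].astype(np.float32));print("pan",rc,np.median(P[pan>0][:,2]))
print("corners",xy(ray([(229,91),(327,92),(321,190),(228,188)],c,41)))
print("ring",xy(ray((277,141),c,41)))
k=(P[...,2]>88)&(u>240)&(u<300)&(v>120)&(v<180)
print("knob",k.sum(),P[k].mean(0),u[k].mean(),v[k].mean())
terr=(hsv[...,0]<12)&(hsv[...,1]>110)
for n,zr,vr in(("pot",105,(0,80)),("bowl",89,(195,280))):
    m=(terr&(v>=vr[0])&(v<vr[1])&(u>225)&(u<340)).astype(np.uint8)
    cn=max(cv2.findContours(m,0,1)[0],key=cv2.contourArea)
    h=P[(m>0)&(abs(P[...,2]-zr)<5)];print(n,cv2.boundingRect(cn),len(h),circ(h))
c=np.load("top0.npz");P=cloud(c);print("top")
v,u=np.mgrid[:384,:512]
m=(abs(P[...,2]-22)<5)&(abs(u-142)<30)&(abs(v-228)<30);cn=np.argwhere(m)
print("tray",m.sum(),cv2.minAreaRect(P[m][:,:2].astype(np.float32)))
b=cv2.cvtColor(c["image"],cv2.COLOR_RGB2HSV)
m=((b[...,1]>125)&(b[...,0]<16)&(abs(u-142)<28)&(abs(v-228)<28)).astype(np.uint8)
cn=max(cv2.findContours(m,0,1)[0],key=cv2.contourArea);print(cv2.minAreaRect(cn),cv2.minAreaRect(ray(cn[:,0],c,20)[:,:2].astype(np.float32)))
k=(P[...,2]>85)&(u>235)&(u<270)&(v>180)&(v<220);print("knob top",P[k].mean(0),k.sum())
E
```

```text
pan ((512.8577880859375, 26.168960571289062), (139.06997680664062, 139.03961181640625), 80.50336456298828) 40.36701207086091
corners [[457.3, 105.0], [590.8, 84.7], [572.7, -56.7], [432.3, -33.6]]
ring [[514.7, 27.3]]
knob 306 [499.81054015  20.02220773 119.62985823] 270.2516339869281 158.94444444444446
pot (250, 0, 81, 72) 1291 (array([539.6, 161.8]), np.float64(40.4))
bowl (241, 206, 68, 61) 1001 (array([ 491.8, -100.4]), np.float64(44.9))
top
tray 272 ((429.96453857421875, 352.23956298828125), (104.01756286621094, 105.36653900146484), 13.12506103515625)
((141.05836486816406, 227.2772216796875), (36.103336334228516, 36.77286911010742), 78.11134338378906) ((430.7518005371094, 349.4887390136719), (106.17643737792969, 106.97416687011719), 13.974967956542969)
knob top [489.59210679  14.140622   168.26391991] 70
```

```bash
python3 - <<'E'
from h import *
c=np.load("w1.npz");im=c["image"][85:195,220:335,::-1]
cv2.imwrite("pics/w1c.png",cv2.resize(im,None,fx=5,fy=5,interpolation=cv2.INTER_CUBIC))
E
```

```text
(no output)
```

View pics/w1c.png

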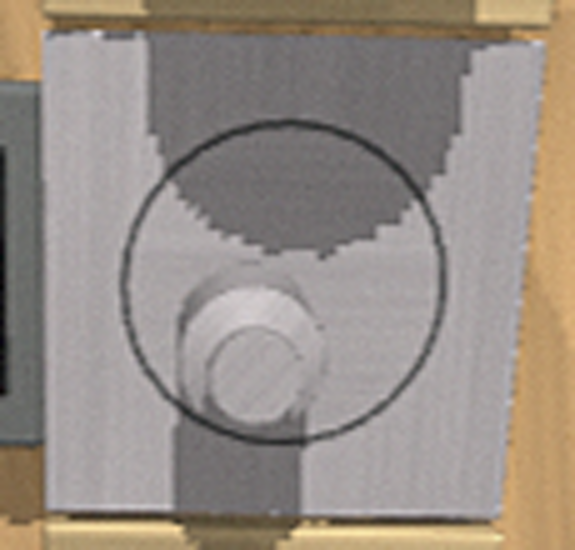

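The crop shows the knob's top disc at crop (256,374), which is pixel (271,160), the weight's body top at about pixel (270.8,156), and the ring centre at (276.8,141.4).

```bash
python3 - <<'E'
from h import *
c=np.load("w1.npz")
print(xy(ray((271.2,159.8),c,103)),xy(ray((270.8,156),c,82)),xy(ray((276.8,141.4),c,40)))
R=np.array([[.990,-.140],[-.140,-.990]])
print(R.T@(ray((271.2,159.8),c,103)[0,:2]-[480.2,20.6]))
E
```

```text
[[501.4, 15.4]] [[502.0, 15.7]] [[514.4, 26.6]]
[21.70852455  2.14010381]
```

```bash
python3 -m jog '-1 1.1 0.1 4 0 0 0;-1 1.1 0.1 4 0 0 0;-1 0 0 4 0 0 0;-1 0 0 4 0 0 0;-1 0 0 4 0 0 0;-1 0 0 3.4 0 0 0;-1 0 0 2.5 0 0 0;-1 0 0 1.5 0 0 0;-1 0 0 0.9 0 0 0;-1 0 0 0 0 0 0' 40
python3 -m jog '0 0 0 0 0 0 0;1 0 0 0 0 0 0;1 0 0 0 0 0 0;1 0 0 0 0 0 0;1 0 0 0 0 0 0;1 0 0 0 0 0 0;1 0 0 0 0 0 0;1 0 0 0 0 0 0;1 0 0 0 0 0 0;1 0 0 0 0 0 0'
```

```text
clock: 3.9
tcp_pos: [501.9, 15.5, 120.9]
ee_rot: [[0.99, -0.141, -0.0], [-0.141, -0.99, 0.0], [-0.0, 0.0, -1.0]]
force: [0.0, -0.0, -0.6]
finger_gap: 85.3
clock: 5.15
tcp_pos: [502.0, 15.5, 121.0]
ee_rot: [[0.99, -0.141, 0.001], [-0.141, -0.99, -0.0], [0.001, -0.0, -1.0]]
force: [0.3, 0.3, 1.4]
finger_gap: 38.8
```

```bash
python3 -m jog '1 0 0 -2 0 0 0;1 0 0 -4 0 0 0;1 0 0 -4 0 0 0;1 0 0 -2 0 0 0;1 -1.5 -4 0 0 0 0;1 -2 -5.4 0 0 0 0;1 -2 -5.7 0 0 0 0;1 -2 -5.7 0 0 0 0;1 -2 -5.7 0 0 0 0;1 -2.3 -5.7 0 0 0 0'
python3 -m jog '1 0 0 0 0 0 -8;1 0 0 0 0 0 -8;1 0 0 0 0 0 -5.6;1 0 0 0 0 0 0;1 0 0 0 0 0 0;1 0 0 0 0 0 0;1 0 0 0 0 0 0;1 0 0 0 0 0 0;1 0 0 0 0 0 0;1 0 0 0 0 0 0'
python3 - <<'E'
from h import *
from rig import r
c=wrist(r,"w2");c=r.capture("side");cv2.imwrite("pics/s2.png",c["image"][...,::-1])
a=cv2.imread("pics/w2.png");b=c["image"][...,::-1];cv2.imwrite("pics/m2.png",np.vstack([cv2.resize(a,(400,300)),cv2.resize(b,(400,300))]))
E
```

```text
clock: 6.4
tcp_pos: [428.8, 352.0, 239.1]
ee_rot: [[0.99, -0.141, -0.003], [-0.141, -0.99, -0.002], [-0.002, 0.003, -1.0]]
force: [1.7, 0.3, -4.5]
finger_gap: 38.8
clock: 7.65
tcp_pos: [430.4, 350.9, 240.9]
ee_rot: [[0.972, 0.233, 0.0], [0.233, -0.972, 0.0], [0.0, 0.0, -1.0]]
force: [0.2, -0.3, -3.7]
finger_gap: 38.7
```

View pics/m2.png

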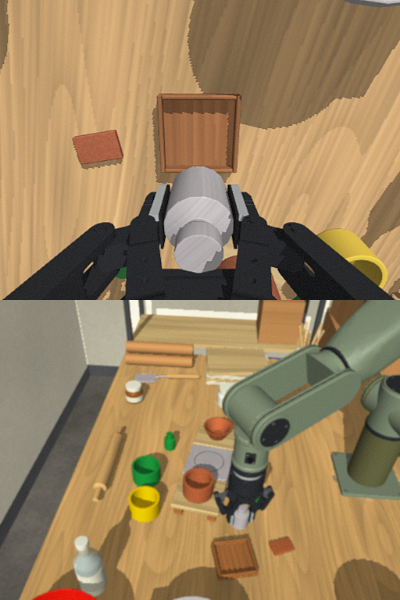

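The weight is held upright, and the tray is square to the jaws at about (157..240, 94..173) in the half-size wrist view. I'll check its centre.

```bash
python3 - <<'E'
from h import *
c=np.load("w2.npz");p=ray(np.array([(157,94),(241,94),(238,174),(160,173)])*1.28,c,22)
print(xy(p),p.mean(0)); print(cv2.minAreaRect(p[:,:2].astype(np.float32)))
E
```

```text
[[369.1, 392.5], [468.1, 416.2], [495.0, 313.3], [391.7, 290.1]] [430.95970354 353.02664687  22.        ]
((431.6726989746094, 353.5558166503906), (105.91576385498047, 106.33606719970703), 12.661372184753418)
```

```bash
python3 -m jog '1 0 -0.1 2 0 0 0;1 0 0 3 0 0 0;1 0 0 3 0 0 0;1 0 0 3 0 0 0;1 0 0 2 0 0 0;1 0 0 1 0 0 0;1 0 0 0.6 0 0 0;1 0 0 0.3 0 0 0;1 0 0 0.2 0 0 0;1 0 0 0 0 0 0'
```

```text
clock: 9.0
tcp_pos: [430.4, 352.1, 90.3]
ee_rot: [[0.972, 0.233, 0.001], [0.233, -0.972, 0.0], [0.001, -0.0, -1.0]]
force: [-0.5, 0.3, -4.0]
finger_gap: 38.8
```

```bash
python3 -m jog '1 0 0 0.1 0 0 0;1 0 0 0.1 0 0 0;1 0 0 0.1 0 0 0;1 0 0 0.05 0 0 0;1 0 0 0 0 0 0;1 0 0 0 0 0 0;1 0 0 0 0 0 0;1 0 0 0 0 0 0;1 0 0 0 0 0 0;1 0 0 0 0 0 0'
```

```text
clock: 10.25
tcp_pos: [430.3, 352.0, 87.7]
ee_rot: [[0.972, 0.233, 0.0], [0.233, -0.972, -0.0], [0.0, 0.0, -1.0]]
force: [-3.0, -2.3, 7.0]
finger_gap: 39.3
```

```bash
python3 -m jog '0 0 0 0 0 0 0;-0.1 0 0 0 0 0 0;-0.2 0 0 0 0 0 0;-0.2 0 0 0 0 0 0;-0.2 0 0 -1.5 0 0 0;-0.2 0 0 -3 0 0 0;-0.2 0 0 -4 0 0 0;-0.2 0 0 -4 0 0 0;-0.2 0 0 -3 0 0 0;-0.2 0 0 0 0 0 0'
python3 - <<'E'
from h import *
from rig import r
c=wrist(r,"w3");c=r.capture("side");b=c["image"][...,::-1]
np.savez("side3.npz",**c)
a=cv2.imread("pics/w3.png");cv2.imwrite("pics/m3.png",np.vstack([cv2.resize(a,(400,300)),cv2.resize(b,(400,300))]))
E
```

```text
clock: 11.5
tcp_pos: [432.0, 353.0, 245.9]
ee_rot: [[0.972, 0.233, 0.007], [0.233, -0.972, 0.004], [0.008, -0.003, -1.0]]
force: [-0.5, 0.6, -0.7]
finger_gap: 51.1
```

View pics/m3.png

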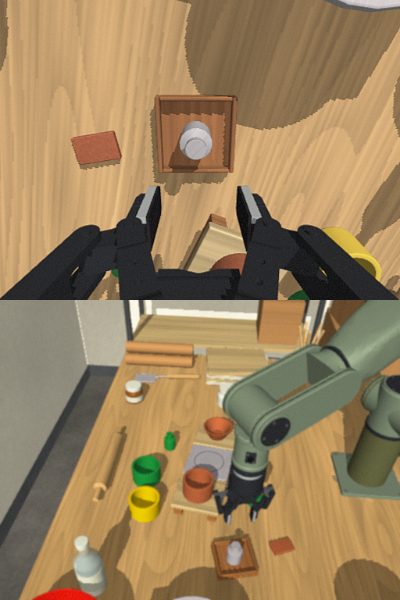

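The weight stands upright in the tray. Next I go behind the pot with the fingers at a 51 mm gap, which makes a cradle for pushing.

```bash
python3 -m jog '-0.2 0 0 0 0 0 8;-0.2 0 0 0 0 0 8;-0.2 0 0 0 0 0 7;-0.2 2.75 2.15 0 0 0 0;-0.2 2.75 2.15 0 0 0 0;-0.2 2.75 2.15 0 0 0 0;-0.2 2.75 2.15 0 0 0 0;-0.2 2.75 2.15 0 0 0 0;-0.2 0 0 0 0 0 0;-0.2 0 0 0 0 0 0'
python3 - <<'E'
from h import *
from rig import r
c=wrist(r,"w4");s=r.observe();print(s["tcp_pos"],s["ee_rot"][:,0])
c=r.capture("top");np.savez("top4.npz",**c);b=c["image"][130:280,110:350,::-1]
a=cv2.imread("pics/w4.png");cv2.imwrite("pics/m4.png",np.vstack([cv2.resize(a,(400,300)),cv2.resize(b,(400,250))]))
E
```

```text
clock: 12.85
tcp_pos: [547.0, 223.2, 239.8]
ee_rot: [[0.986, -0.165, -0.003], [-0.165, -0.986, -0.0], [-0.003, 0.001, -1.0]]
force: [0.1, -0.1, 0.4]
finger_gap: 51.4
[546.88835511 223.54740547 240.09889572] [ 0.98634219 -0.16468666 -0.00271908]
```

View pics/m4.png

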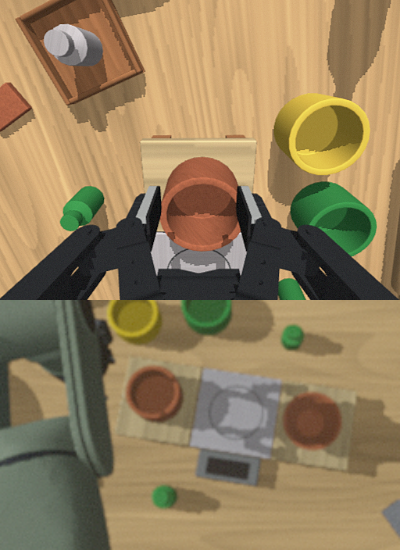

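```bash
python3 -m jog '-0.2 0.25 -0.4 1 0 0 0;-0.2 0 0 2.5 0 0 0;-0.2 0 0 2.5 0 0 0;-0.2 0 0 2 0 0 0;-0.2 0 0 1.7 0 0 0;-0.2 0 0 1.2 0 0 0;-0.2 0 0 0.6 0 0 0;-0.2 0 0 0.2 0 0 0;-0.2 0 0 0 0 0 0;-0.2 0 0 0 0 0 0'
```

```text
clock: 14.2
tcp_pos: [551.7, 226.8, 125.1]
ee_rot: [[0.986, -0.165, 0.001], [-0.165, -0.986, 0.0], [0.001, -0.001, -1.0]]
force: [0.4, 0.4, 0.2]
finger_gap: 50.9
```

```bash
python3 -m jog '-0.2 -0.17 0.4 0 0 0 0;-0.2 0 0.7 0 0 0 0;-0.2 0 0.7 0 0 0 0;-0.2 0 0.7 0 0 0 0;-0.2 0 0.7 0 0 0 0;-0.2 0 0.7 0 0 0 0;-0.2 0 0.7 0 0 0 0;-0.2 0 0.7 0 0 0 0;-0.2 0 0.7 0 0 0 0;-0.2 0 0.6 0 0 0 0'
python3 -m jog '-0.2 -0.03 0.5 0 0 0 0;-0.2 -0.03 0.5 0 0 0 0;-0.2 -0.03 0.5 0 0 0 0;-0.2 -0.03 0.5 0 0 0 0;-0.2 -0.03 0.5 0 0 0 0;-0.2 -0.03 0.5 0 0 0 0;-0.2 -0.03 0.5 0 0 0 0;-0.2 -0.03 0.5 0 0 0 0;-0.2 -0.03 0.5 0 0 0 0;-0.2 0 0.4 0 0 0 0'
python3 - <<'E'
from h import *
from rig import r
s=r.observe();print(s["tcp_pos"],s["force"])
c=r.capture("side");d=r.capture("top");wrist(r,"w5")
b=c["image"][120:300,190:350,::-1];d=d["image"][130:280,140:350,::-1]
cv2.imwrite("pics/m5.png",np.hstack([cv2.resize(b,(440,495)),cv2.resize(d,(350,495))]))
E
```

```text
clock: 15.45
tcp_pos: [539.0, 161.8, 125.0]
ee_rot: [[0.986, -0.165, 0.001], [-0.165, -0.986, 0.001], [0.001, -0.001, -1.0]]
force: [-0.5, 5.7, 4.2]
finger_gap: 50.9
clock: 16.7
tcp_pos: [527.3, 113.6, 124.0]
ee_rot: [[0.986, -0.165, -0.001], [-0.165, -0.986, -0.0], [-0.001, 0.0, -1.0]]
force: [1.0, 4.3, 1.6]
finger_gap: 51.4
[527.34604507 113.56241848 124.03802903] [0.97713667 4.29692682 1.63323972]
```

View pics/m5.png

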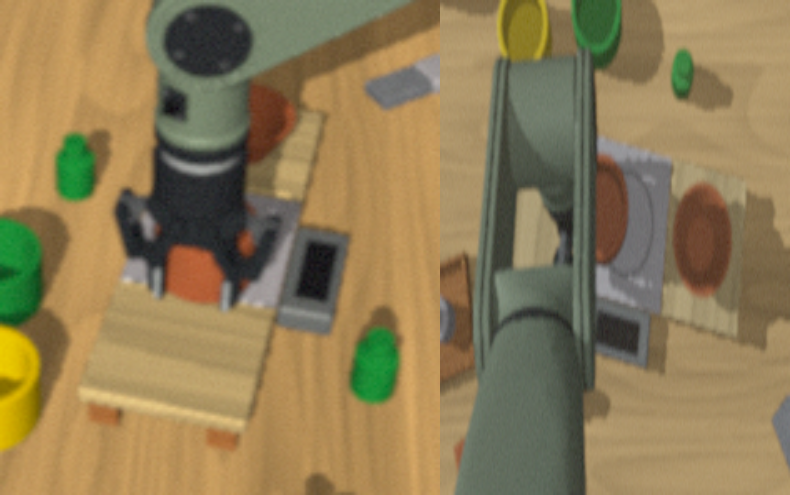

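The pot is upright in the cradle, about halfway onto the pan, and the bowl hasn't moved. About 40 mm remain, so I'll push most of it slowly and then look.

```bash
python3 -m jog '-0.2 0.05 0.4 0 0 0 0;-0.2 0.05 0.4 0 0 0 0;-0.2 0 0.4 0 0 0 0;-0.2 0 0.4 0 0 0 0;-0.2 0 0.4 0 0 0 0;-0.2 0 0.4 0 0 0 0;-0.2 0 0.4 0 0 0 0;-0.2 0 0.3 0 0 0 0;-0.2 0 0.2 0 0 0 0;-0.2 0 0 0 0 0 0'
python3 -m jog '-0.2 0 -1 0 0 0 0;-0.2 0 -3 0 0 0 0;-0.2 0 -4.5 0 0 0 0;-0.2 0 -4.5 0 0 0 0;-0.2 0 0 -4 0 0 0;-0.2 0 0 -5 0 0 0;-0.2 0 0 -5 0 0 0;-0.2 0 0 -4 0 0 0;-0.2 0 0 0 0 0 0;-0.2 0 0 0 0 0 0'
python3 - <<'E'
from h import *
from rig import r
print(r.observe()["tcp_pos"]);wrist(r,"w6")
d=r.capture("top");np.savez("top6.npz",**d);d=d["image"][130:280,140:350,::-1]
cv2.imwrite("pics/m6.png",np.vstack([cv2.imread("pics/w6.png")[150:],cv2.resize(d,(512,366))]))
E
```

```text
clock: 18.1
tcp_pos: [523.4, 81.0, 124.4]
ee_rot: [[0.986, -0.165, -0.0], [-0.165, -0.986, -0.001], [0.0, 0.001, -1.0]]
force: [-0.0, 0.9, -0.5]
finger_gap: 51.5
clock: 19.35
tcp_pos: [544.3, 209.7, 303.6]
ee_rot: [[0.986, -0.165, -0.001], [-0.165, -0.986, -0.001], [-0.001, 0.001, -1.0]]
force: [-0.1, 0.5, 0.5]
finger_gap: 51.6
[544.33919474 209.67099521 303.64020115]
```

View pics/m6.png

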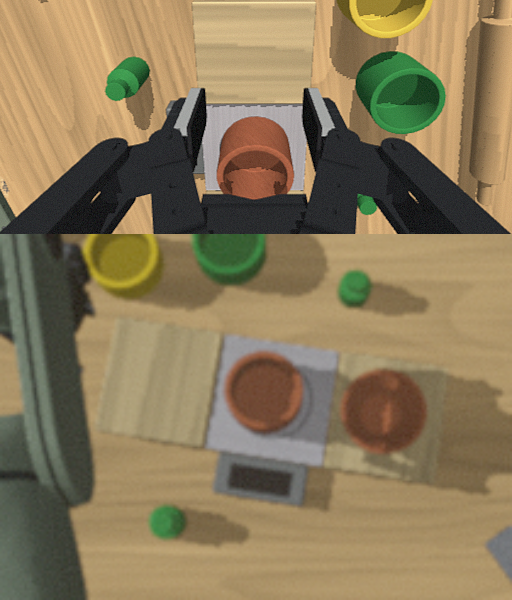

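The pot is upright on the pan and still short of centre toward +y; the bowl is in place. I'll measure the pot against the pan in the same top camera.

```bash
cat > meas.py <<'E'
from h import *
def terr(c,box,z):
    hsv=cv2.cvtColor(c["image"],cv2.COLOR_RGB2HSV);v,u=np.mgrid[:384,:512]
    m=(hsv[...,0]<11)&(hsv[...,1]>135)&(u>box[0])&(u<box[1])&(v>box[2])&(v<box[3])
    m=cv2.morphologyEx(m.astype(np.uint8),cv2.MORPH_CLOSE,np.ones((3,3)))
    cn=cv2.convexHull(max(cv2.findContours(m,0,1)[0],key=cv2.contourArea))
    p=ray(cn[:,0],c,z)[:,:2].astype(np.float32)
    return cv2.fitEllipse(cn)[0],cv2.fitEllipse(p)
def pan(c,z):
    hsv=cv2.cvtColor(c["image"],cv2.COLOR_RGB2HSV);v,u=np.mgrid[:384,:512]
    m=(hsv[...,1]<60)&(u>215)&(u<290)&(v>160)&(v<226)
    m=cv2.morphologyEx(m.astype(np.uint8),cv2.MORPH_OPEN,np.ones((5,5)))
    cn=max(cv2.findContours(m,0,1)[0],key=cv2.contourArea)
    p=ray(cn[:,0],c,z)[:,:2].astype(np.float32)
    return cv2.minAreaRect(p)
E
python3 - <<'E'
from meas import *
t=np.load("top4.npz");print("pan",pan(t,44),"pot0",terr(t,(175,225,160,210),103),"ring",xy(ray((252.2,197.2),t,44)))
t=np.load("top6.npz");print("pot",terr(t,(222,275,165,212),98),"bowl",terr(t,(275,325,175,225),87))
im=np.vstack([np.load(f)["image"][155:240,210:300,::-1] for f in("top4.npz","top6.npz")])
a,b=np.vsplit(im,2);cv2.imwrite("pics/m7.png",cv2.resize(np.hstack([a,b]),None,fx=4.4,fy=4.4,interpolation=cv2.INTER_CUBIC))
E
```

```text
pan ((504.05059814453125, 26.598770141601562), (143.2279052734375, 159.9823760986328), 80.64996337890625) pot0 ((202.0790252685547, 185.7703857421875), ((537.1448364257812, 158.6747283935547), (81.52822875976562, 89.78800201416016), 131.87020874023438)) ring [[512.7, 22.3]]
pot ((247.9025115966797, 193.9083251953125), ((514.4559936523438, 33.070491790771484), (80.47621154785156, 90.13115692138672), 102.78081512451172)) bowl ((296.7989501953125, 202.26748657226562), ((491.81036376953125, -101.83625030517578), (88.20866394042969, 90.40629577636719), 61.84605026245117))
```

View pics/m7.png

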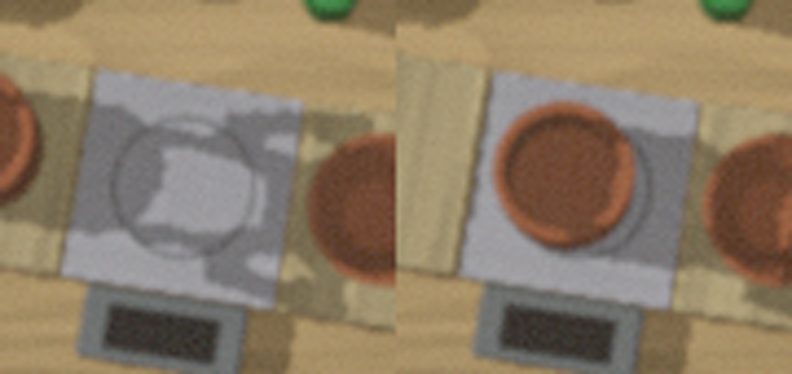

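The ring and pan centre is at about pixel (252,197.6). The pot's rim is centred at about (248.2,194.5), so it is close in x and some 8–10 mm short in y. I'll cross-check with the wrist view, using the pot's rear base edge against the pan's edge.

```bash
python3 - <<'E'
from h import *
c=np.load("w6.npz");im=c["image"].astype(int);h=cv2.cvtColor(c["image"],cv2.COLOR_RGB2HSV)
print([(v,*h[v,255,:]) for v in range(246,276)])
ct=np.array([513.6,26.4]);ey=np.array([.165,.986]);ex=np.array([.986,-.165])
for v in range(250,272,2):
    p=ray((255,v),c,39.5)[0,:2]-ct;print(v,(p@ex).round(1),(p@ey).round(1))
for v in (290,300,310,320): 
    m=np.where((h[v,:,0]<11)&(h[v,:,1]>135))[0];m=m[(m>205)&(m<305)];print(v,m.min(),m.max())
for v in (262,270,280,300):
    print(v,"pan sat",h[v,198:218,1],h[v,295:318,1])
E
```

```text
[(246, np.uint8(19), np.uint8(91), np.uint8(191)), (247, np.uint8(20), np.uint8(92), np.uint8(188)), (248, np.uint8(20), np.uint8(90), np.uint8(184)), (249, np.uint8(19), np.uint8(93), np.uint8(189)), (250, np.uint8(20), np.uint8(89), np.uint8(192)), (251, np.uint8(18), np.uint8(91), np.uint8(199)), (252, np.uint8(19), np.uint8(95), np.uint8(211)), (253, np.uint8(19), np.uint8(87), np.uint8(143)), (254, np.uint8(0), np.uint8(7), np.uint8(114)), (255, np.uint8(10), np.uint8(7), np.uint8(108)), (256, np.uint8(163), np.uint8(10), np.uint8(175)), (257, np.uint8(6), np.uint8(7), np.uint8(182)), (258, np.uint8(0), np.uint8(6), np.uint8(179)), (259, np.uint8(165), np.uint8(9), np.uint8(176)), (260, np.uint8(0), np.uint8(3), np.uint8(177)), (261, np.uint8(168), np.uint8(7), np.uint8(174)), (262, np.uint8(171), np.uint8(10), np.uint8(179)), (263, np.uint8(10), np.uint8(9), np.uint8(176)), (264, np.uint8(174), np.uint8(7), np.uint8(177)), (265, np.uint8(130), np.uint8(4), np.uint8(184)), (266, np.uint8(6), np.uint8(63), np.uint8(150)), (267, np.uint8(8), np.uint8(164), np.uint8(151)), (268, np
[... 642 characters left out ...]
4  10   8   9  12   9   9
  11   7] [  9  10  10   9   7  10  14   8   0  40  39  59  89  55  49  44  73 153
   8   6  15   7   7]
270 pan sat [ 70  33  74  35   0  46  99 255  14   7   8   7   7  13   9  10   9  10
   9  14] [ 14   7   7  10  10  10   9  10 255 255 204 153 195  91  12  66  40  59
  46  93  32  21  12]
280 pan sat [179  54  49  30  48 204  12   6  11   8   6   8   6  11   7   9  12   7
  11  12] [  9   7   7  12   5   5   8  10   9   9 109  47  27  71  85  43 148  67
  11 255 121  51 175]
300 pan sat [142  18   9   9   3  11  10   7   7   7   7  10  12   6   4   8  13  10
   5   9] [  9  12   6  10   9   9   7   6   6   4  12  87 120 111 110   0  35  91
  75  58 106  49  26]
```

The three estimates of the remaining y offset are wrist 6, cradle geometry 7.5 and top 9 mm; x is about +1. I'll push about 7 mm more.

```bash
python3 -m jog '-0.2 0 0 3 0 0 0;-0.2 0 0 4.5 0 0 0;-0.2 0 0 4.5 0 0 0;-0.2 0 0 3.5 0 0 0;-0.2 0 0 1.5 0 0 0;-0.2 0 0 0.9 0 0 0;-0.2 0 2.2 0 0 0 0;-0.2 0 2.2 0 0 0 0;-0.2 0 2.2 0 0 0 0;-0.2 0 2.2 0 0 0 0'
python3 -m jog '-0.2 0 1.5 0 0 0 0;-0.2 0 1.3 0 0 0 0;-0.2 0 0.6 0 0 0 0;-0.2 0 0 0 0 0 0;-0.2 0 0 0 0 0 0;-0.2 0 0 0 0 0 0;-0.2 0 0 0 0 0 0;-0.2 0 0 0 0 0 0;-0.2 0 0 0 0 0 0;-0.2 0 0 0 0 0 0'
python3 - <<'E'
import numpy as np
from rig import r
s=r.observe();d=s["tcp_pos"][:2]-[513.6,26.4];print(d@[.986,-.165],d@[.165,.986],s["force"])
E
```

```text
clock: 20.7
tcp_pos: [530.7, 120.6, 126.8]
ee_rot: [[0.986, -0.166, 0.003], [-0.166, -0.986, -0.0], [0.003, -0.0, -1.0]]
force: [0.6, 0.0, -0.2]
finger_gap: 51.2
clock: 21.95
tcp_pos: [524.7, 89.2, 125.4]
ee_rot: [[0.986, -0.165, 0.0], [-0.165, -0.986, -0.0], [0.0, 0.0, -1.0]]
force: [0.4, -0.3, -0.6]
finger_gap: 51.1
0.5825623566812116 63.72136009799026 [ 0.36570449 -0.30526416 -0.57772623]
```

```bash
python3 -m jog '-0.2 -0.08 0.3 0 0 0 0;-0.2 0 0.3 0 0 0 0;-0.2 0 0.2 0 0 0 0;-0.2 0 0.2 0 0 0 0;-0.2 0 0.2 0 0 0 0;-0.2 0 0.2 0 0 0 0;-0.2 0 0.1 0 0 0 0;-0.2 0 0 0 0 0 0;-0.2 0 0 0 0 0 0;-0.2 0 0 0 0 0 0'
python3 -m jog '-0.2 0 -1 0 0 0 0;-0.2 0 -3 0 0 0 0;-0.2 0 -4.5 0 0 0 0;-0.2 0 -4.5 0 0 0 0;-0.2 0 0 -4 0 0 0;-0.2 0 0 -5 0 0 0;-0.2 0 0 -5 0 0 0;-0.2 0 0 -4 0 0 0;-0.2 0 0 0 0 0 0;-0.2 0 0 0 0 0 0'
python3 - <<'E'
from meas import *
from rig import r
c=wrist(r,"w8");h=cv2.cvtColor(c["image"],cv2.COLOR_RGB2HSV)
d=r.capture("top");np.savez("top8.npz",**d)
print("pot",terr(d,(222,276,165,215),98),"bowl",terr(d,(275,325,175,225),87))
ct=np.array([513.6,26.4]);ey=np.array([.165,.986]);ex=np.array([.986,-.165])
m=(h[...,0]<11)&(h[...,1]>120);m=m[:,215:295]
v=np.where(m[250:330,40])[0][0]+250;p=ray((255,v),c,39.5)[0,:2]-ct
row=m[v+25];u=np.where(row)[0]+215;print("base back edge v",v,"y",p@ey,"sides",u.min(),u.max())
hh=h[240:262,255];print(hh[:,1])
cv2.imwrite("pics/m8.png",cv2.resize(d["image"][155:240,210:300,::-1],None,fx=6,fy=6,interpolation=cv2.INTER_CUBIC))
E
```

```text
clock: 23.2
tcp_pos: [521.4, 74.5, 125.3]
ee_rot: [[0.986, -0.165, -0.0], [-0.165, -0.986, -0.0], [-0.0, 0.0, -1.0]]
force: [1.4, 2.2, 0.7]
finger_gap: 51.2
clock: 24.45
tcp_pos: [542.3, 202.8, 304.5]
ee_rot: [[0.986, -0.165, -0.002], [-0.165, -0.986, -0.001], [-0.001, 0.001, -1.0]]
force: [0.4, 0.2, -0.4]
finger_gap: 51.4
pot ((250.08131408691406, 194.90353393554688), ((511.61383056640625, 27.08526611328125), (80.89385223388672, 85.08988189697266), 102.6698989868164)) bowl ((297.0388488769531, 201.98741149902344), ((492.5828857421875, -102.50936126708984), (89.43951416015625, 90.80276489257812), 165.98367309570312))
base back edge v 266 y 43.715796126306905 sides 222 288
[88 89 85 89 93 91 92 92 56 10 10  8 10 11  7 10  9 10 10  6  7 10]
```

View pics/m8.png

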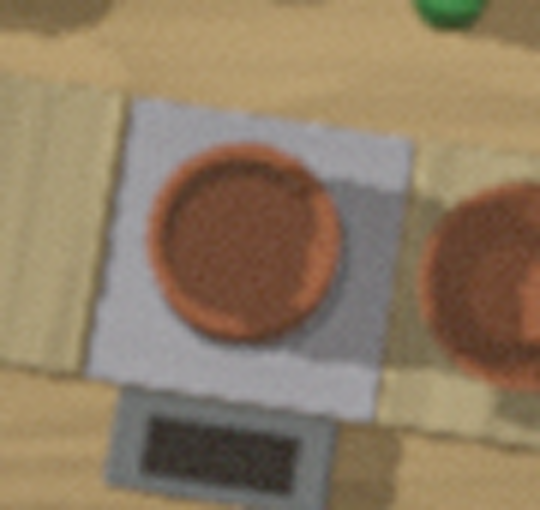

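```bash
python3 - <<'E'
from rig import r
import cv2
c=r.capture("side");cv2.imwrite("pics/s9.png",cv2.resize(c["image"][110:370,130:390,::-1],(580,580)))
E
```

```text
(no output)
```

View pics/s9.png

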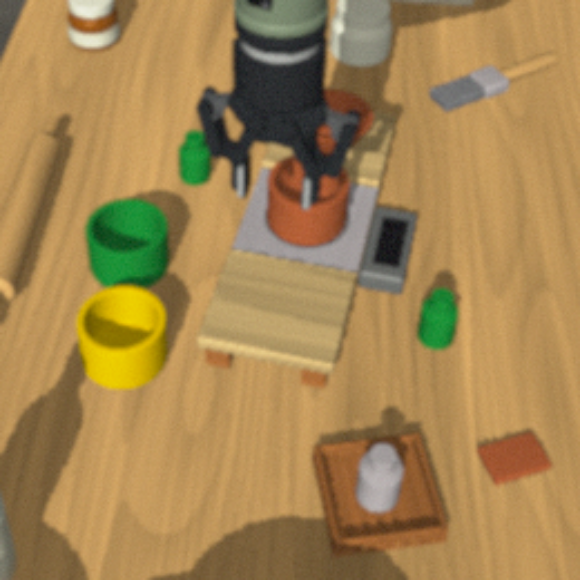

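The side view shows the pot upright on the pan at (308,205), the weight upright in the tray at (380,478), and the bowl and tub in place. The gripper is clear of everything, so I'm handing in.

```bash
python3 -c "
from rig import r
print(r.close_job(), r.observe()['clock'])"
```

```text
the job is handed in; nothing more can be done
the job is handed in; nothing more can be done
```

I moved the check weight off the pan and stood it upright in the tray. Then I slid the pot off the +y board onto the pan with the half-open fingers, in two gentle pushes, and backed the arm clear. The job is handed in, with the clock at about 25 s of the 53 s allowed.

**Last checks:** The pot and the weight were both upright. The bowl was where it started to within about 2 mm, and the tub looked unmoved. The gripper was touching nothing.

**Pot centring:** The estimates of how far the pot is off centre along y did not fully agree:

| Estimate | Offset along y |
|---|---|
| Top camera | about +2.5 mm |
| Finger position at the end of the push | about +0.7 mm |
| Wrist camera | about −1.5 mm |

I took the pot as centred to about 2 mm. The offset along x came out near 0.

**Scale:** The pan's travel could not be read directly. The push forces I read after each move were at most about 6 N sideways.

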